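# Show a sample cassette to the inspection camera

### The job

Swing the cabinet's sloping amber panel up and over by its blue grip until it lies fully down in front, and leave it down. Lift out the cassette with the orange cap and present it to the inspection camera, cap up, its dark window squarely facing the lens (the camera looks down at a slant: lean the cassette to match), centred on the lens axis, 9 cm from the lens. Finish while still holding it there, steady and touching nothing else, with the other cassettes, bottle, tip box and camera left as they were.

Things in the scene. Friction and masses are not known exactly. Their poses are not given: they have to be found in the camera images.
- cabinet: white cabinet fixed to the bench, 160 mm deep (x), 380 wide (y), walls 8 thick; front wall (-x, towards the robot) 60 tall, back wall 160, sides slope between; no roof but the amber panel. Origin: centre of its underside, +x to its back. Three pockets (15 deep, floor 10 above the bench, 1.5 play round a cassette) at x = -5, y = -78, 0, +78 mm, a cassette in each, in any order.
- door (a joint): angle of the clear amber panel (180 mm long, 376 wide, 5 thick, 0.25 kg), hinged on the front wall's top. 0 = closed, sloping up 0.588 rad to the back wall; grows as its free edge swings up and over to the front: 0.98 = upright, 2.5 = fully down, nearly level, 180 mm out in front. Damped: let go before upright it sinks shut, beyond 1.15 it sinks fully down by itself within 5 s.
- door_hinge (a point): point on the panel's hinge axis at the middle of its width, 60 mm above the bench; the axis runs along the cabinet's y. Its orientation turns with the panel and is that of the cabinet when the panel is closed.
- door_grip (a point): gripping point of the panel's blue grip: a block 22 mm wide (pinch across this, the cabinet's y), 30 along the slope, standing 45 out of the panel's outer face, mid-width. The point is 150 mm up the panel from the hinge axis, 34 out from its underside, 16 inside the block's outer end. Closed, it is 106 mm behind and 111 above the hinge.
- orange_center (a point): to be presented: white cassette, 16 x 24 x 80 mm tall overall, orange cap (its top 32 mm), upright in a pocket of the cabinet. This point: its centre, 40 mm above its underside. Its axes: z up to the cap, -x the side with the dark window (in the cabinet this looks to the cabinet's front), y across its 24 mm width. Grip it across y on the cap, whose centre is 24 mm above this point. 50 g.
- orange: the same orange-capped cassette; origin at the centre of its underside, same axes.
- orange_window (a point): centre of the dark window (17 x 26 mm) on the cassette's -x face, 32 mm above its underside: 8 mm towards -x and 8 mm below the cassette's centre.
- orange_back (a point): point on the cassette's +x face straight behind the window, 16 mm from it.
- blue_center (a point): white cassette, 16 x 24 x 80 mm tall overall, blue cap (its top 32 mm), upright in a pocket of the cabinet. This point: its centre, 40 mm above its underside. Leave it.
- green_center (a point): white cassette, 16 x 24 x 80 mm tall overall, green cap (its top 32 mm), upright in a pocket of the cabinet. This point: its centre, 40 mm above its underside. Leave it.
- camera: inspection camera: white 46 mm cube-like body with a black lens 34 mm across with a silver ring, held in front of a post. Origin at the centre of the lens's front; +x is the way it looks (level direction of the stand's x, dipped 0.42 rad = 24 degrees below level), y level, z up and square to the view. It stands still; its height differs from day to day. The body reaches 78 mm back from the lens.
- focus (a point): the point in the air where the window's centre belongs: on the lens axis, 90 mm in front of the lens. Axes as the camera's: in the wanted pose the cassette's x, y, z axes are parallel to these.
- stand: camera stand fixed to the bench: dark plate 130 x 110 x 12 mm with a steel post 20 mm thick up to 312 mm high, set 20 mm behind the plate's centre. Origin at the centre of the plate's underside; x is the level direction in which the camera looks. The lens front is 75 mm ahead of the origin.
- bottle: reagent bottle with blue cap, 60 mm across, about 120 mm tall, standing loose on the bench. Origin at its underside. Leave it.
- tipbox: blue pipette-tip box, 85 x 120 x 57 mm, loose on the bench. Origin at the centre of its underside. Leave it.

How it is judged:
By the outcome, as a careful person would: the job done as asked, in the order asked, and still so for the second after the job is handed in, while the arm keeps its last pose, push and grip.
It also fails if it takes over 64 s, if anything falls off the work surface, if the arm or the gripper's body presses on something with over 40 N, if the wrist force passes 120 N, or if a joint passes its speed limit or range.

### The arm

A 7-joint arm with a two-finger parallel gripper is mounted at the origin on the work surface. World frame = base frame: x ahead of the robot, y to its left, z up, the work surface at z = 0. Lengths are in m, angles in rad, forces in N, time in s.
With the tool pointing down it reaches from about 0.35 to 0.9 m from the base axis. Payload 8.1 kg.
Tool frame: the origin (TCP) lies where the fingers leave the gripper's body, on its centre line; the fingertips stand 66 mm ahead of it and the grasp point (between the pads) lies 47 mm ahead of it (arm.tip_reach is the distance from the TCP to the fingertips, in m); z points along the fingers, y is the direction in which the jaws open and shut (so a half turn about z gives the same grasp; the last joint's range is limited). The gripper opens to 92 mm and grips with 3 to 60 N. Pads are 19 mm wide; open, the fingers measure 130 mm over their backs; the gripper's body (75 mm by 190 mm) begins 47 mm behind the grasp point.
Start: joints at [1.173, 0.434, 0.025, 1.573, -0.012, 1.134, -0.075], TCP at [0.182, -0.598, 0.292] pointing down, gripper open.
Joint ranges: [-2.62, 2.62], [-0.44, 2.09], [-1.27, 1.32], [0.08, 2.57], [-1.32, 4.46], [0.12, 2], [-2.74, 2.74]. Speed limits (rad/s): [2.22, 2.22, 3.01, 3.01, 3.14, 3.14, 3.14].

### API

Orientations are given as a rotation vector (axis times angle).
In Python, from cell import arm gives the robot as it stands.
- The arm moves only by the tool carry_out, never from a script. Its argument "plan" is a list of rows, each a list of 5 numbers: the shift along the world's x, y, z in cm, then the turn about the world's z in rad, then the finger opening in cm, from 0 to 9.18. In form: [[tx, ty, tz, spin, fingers], ...]. A call has 1 to 20 rows; each row is the pose to reach, as a shift and turn from the pose measured when the call began; what a row does not reach only later rows make up. A row lasts 1/10 s, in which the tool goes at most 50 mm and 8.59 degrees, less where a joint would pass 70% of its speed; a pose out of reach is approached as far as the arm can. A call with a gripper value outside its range is refused whole. The fingers move at their own pace and stop on an object; "squeeze" is the grip in N (left out, the last holds). Time passes only in rows, so rows that repeat a pose let the fingers close. It gives the time, the measured TCP pose, the force and the opening at its end, in the units of the state.
- arm.observe(): the state, without advancing time (a new reading comes with each control period).
- arm.get_image(name): name is "scene" or "top"; returns (picture, depth): 384x512x3 uint8, red, green, blue; 384x512 float32, m along the optical axis (not along the pixel's ray), 0 where there is no reading.
- arm.get_calibration(name): a dict with "intrinsics" (3x3 intrinsics, pixels), "rvec" (rotation vector, rad) and "tvec" (3), from world to camera coordinates, as OpenCV has them. Camera axes: x right, y down, z forward; pixel columns grow to the right and rows downward; lengths in m; the calibration is good to about 2 mm. A picture is of the moment at which its call begins. get_calibration takes no time and is no camera call.
- arm.sign_off(): hands the job in, once; it reports no verdict.
The state is a dict: "clock": time; "joints": joint angles; "dq": joint speeds; "joint_efforts": joint torques, N m; "position": TCP position; "ee_rot": TCP orientation; "force": force on the tool from outside, world axes, zero at the start; "ft_torque": the same for the moment, N m; "width": opening from 0.0 (shut) to 1.0 (fully open).
Only numpy, scipy, OpenCV 4.12 (cv2) and the standard library are available. Lean on these libraries where they do the work, as an engineer would, in place of code of your own. Each camera call takes 0.05 s, during which the arm holds its last target. There are 200 camera calls.

## Working session

There is one attempt and no reset: what is moved stays moved. The work goes in short steps, Python scripts to look and compute and a tool call to move; the robot and the scene stay as the last step left them, time stands still between calls to the robot, and variables do not carry over. Pictures are saved under pics/ and viewed, about 8 in all and at most 12, crops included, and the job is handed in when it is done.

Besides the shell and the picture viewer there is one more tool, called after "Emit:" by a JSON object that holds its "op" and its "data". carry_out: Moves the arm, as the interface text tells. Its arguments: {"type":"object","properties":{"plan":{"type":"array"},"squeeze":{"type":"number"}},"required":["plan"]}

```bash
ls; mkdir -p pics
cat > h.py <<'E'
import numpy as np,cv2
from scipy.spatial.transform import Rotation as R
from cell import arm
def cal(n):
    c=arm.get_calibration(n);K=np.array(c["intrinsics"]);Rm=R.from_rotvec(np.ravel(c["rvec"])).as_matrix();return K,Rm,np.ravel(c["tvec"])
def cloud(n,d):
    K,Rm,t=cal(n);v,u=np.indices(d.shape);p=np.stack([(u-K[0,2])/K[0,0]*d,(v-K[1,2])/K[1,1]*d,d],-1)
    return (p-t)@Rm
def proj(n,P):
    K,Rm,t=cal(n);q=np.atleast_2d(P)@Rm.T+t;q=q@K.T;return q[:,:2]/q[:,2:]
def snap(n,f=None):
    im,d=arm.get_image(n)
    if f: cv2.imwrite("pics/"+f,cv2.cvtColor(im,cv2.COLOR_RGB2BGR))
    return im,d
E
python3 - <<'E'
from h import *
a,da=snap("scene");b,db=snap("top")
np.savez("s0.npz",a=a,da=da,b=b,db=db)
cv2.imwrite("pics/a.png",a[...,::-1]);cv2.imwrite("pics/b.png",b[...,::-1])
for n in("scene","top"):
    K,Rm,t=cal(n);print(n,K[0,0],-Rm.T@t,Rm[2])
print(arm.observe())
E
```

```text
pics
scene 452.3868108671953 [ 1.02278748 -0.78659446  0.76511984] [-0.42759962  0.73244355 -0.52979714]
top 369.51488560277653 [0.42207218 0.08137752 0.96920792] [ 0.14639476 -0.01509754 -0.98911103]
{'clock': 0.1, 'joints': array([ 1.17337474,  0.4351636 ,  0.02494679,  1.57398055, -0.01162615,
        1.13398245, -0.07509587]), 'dq': array([-5.67834182e-04, -1.16817886e-03, -1.28466783e-03, -4.16289096e-03,
        6.06019029e-05,  5.48150190e-04, -1.00381556e-03]), 'joint_efforts': array([ 4.80961200e-03, -6.69123101e+01,  9.89044569e-01, -3.15141320e+01,
       -6.03689393e-02,  3.74763238e-02,  9.27190877e-05]), 'position': array([ 0.18148345, -0.59770395,  0.29152654]), 'ee_rot': array([-3.10619024e+00, -4.61149464e-01,  4.62911253e-04]), 'force': array([0.32941917, 0.19506051, 0.3374778 ]), 'ft_torque': array([ 0.0063891 , -0.01471782,  0.0050944 ]), 'width': 0.9996996335146554}
```

View pics/a.png

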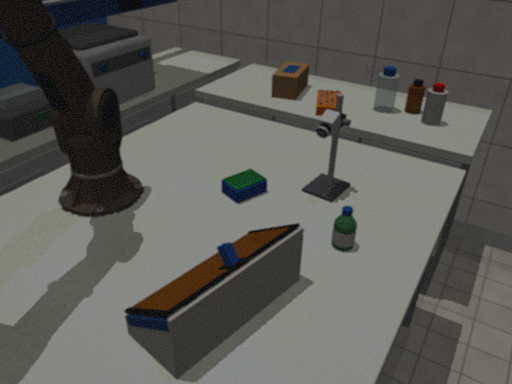

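View pics/b.png

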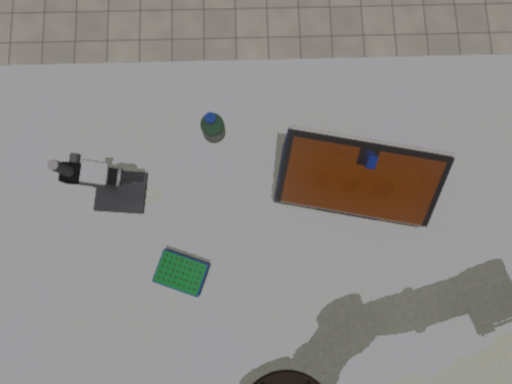

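The scene view shows the closed cabinet with its blue grip at (228,254), the camera and stand at (325,130), the bottle at (344,230) and the tip box. The top view shows the amber panel around (360,180), the grip at (372,161), the stand at (121,192) and the camera body at (95,172).

Run:
```python
from h import *
s=np.load("s0.npz")
A=cloud("scene",s["da"]);B=cloud("top",s["db"])
def hsv(i): return cv2.cvtColor(i,cv2.COLOR_RGB2HSV)
for n,im,C,box in(("top",s["b"],B,(270,460,120,235)),("scene",s["a"],A,(120,310,215,345))):
    h=hsv(im);m=np.zeros(h.shape[:2],bool);m[box[2]:box[3],box[0]:box[1]]=1
    am=m&(h[...,0]<20)&(h[...,1]>130)&(h[...,2]>60)
    bl=m&(h[...,0]>105)&(h[...,0]<130)&(h[...,1]>130)
    if n=="scene": bl[300:]=0
    for k,M in(("amber",am),("blue",bl)):
        P=C[M];print(n,k,M.sum(),np.percentile(P,[1,10,50,90,99],axis=0).round(4).tolist())
        if k=="amber":
            c=P.mean(0);u,S,V=np.linalg.svd(P-c,full_matrices=False);print(" normal",V[2],"resid",S[2]/np.sqrt(len(P)), "slope",np.arccos(abs(V[2][2])),"yaw", np.arctan2(*(V[2]*-np.sign(V[2][2]))[[1,0]]))
            cs=cv2.findContours(M.astype(np.uint8),0,2)[0];print(cv2.minAreaRect(max(cs,key=len)))
# cloud of stand region from both
for n,C in(("top",B),("scene",A)):
    z=C[...,2]; 
    if n=="top": r=np.s_[120:230,40:165]
    else: r=np.s_[100:205,295:365]
    P=C[r].reshape(-1,3)
    for lo,hi in((.005,.02),(.03,.15),(.15,.2),(.2,.25),(.25,.30),(.30,.34)):
        q=P[(P[:,2]>lo)&(P[:,2]<hi)&(P[:,1]>0)]
        if len(q): print(n,lo,len(q),np.percentile(q,[3,50,97],axis=0).round(3).tolist())
big=cv2.resize(s["a"][90:210,280:370],None,fx=5,fy=5,interpolation=2)
b2=cv2.resize(s["b"][130:230,40:165],None,fx=4,fy=4,interpolation=2)
o=np.zeros((600,450,3),np.uint8);o[:600,:450]=big[:600,:450]
cv2.imwrite("pics/c.png",cv2.convertScaleAbs(o[...,::-1],alpha=1.3));cv2.imwrite("pics/d.png",cv2.convertScaleAbs(b2[...,::-1],alpha=1.3))
```

```text
top amber 9370 [[0.4788, -0.3606, 0.0658], [0.5128, -0.3276, 0.0752], [0.5723, -0.1842, 0.1123], [0.631, -0.0492, 0.1479], [0.6605, -0.0133, 0.158]]
 normal [-0.98541524  0.16848847  0.02384204] resid 0.04158384977436218 slope 1.5469520317490726 yaw -0.16934461866750977
((363.31005859375, 181.00173950195312), (155.22695922851562, 65.82193756103516), 9.782407760620117)
top blue 115 [[0.5901, -0.2044, 0.1776], [0.5936, -0.201, 0.1797], [0.6032, -0.1935, 0.1848], [0.6133, -0.1854, 0.1904], [0.6182, -0.1824, 0.1936]]
scene amber 2395 [[0.4868, -0.3636, 0.0689], [0.5128, -0.3382, 0.078], [0.5703, -0.2395, 0.1138], [0.6263, -0.0607, 0.1451], [0.6588, -0.0225, 0.1533]]
 normal [ 0.6704669  -0.15670637 -0.72520152] resid 0.009294480099212452 slope 0.7594692949648107 yaw -0.22960545261591853
((180.97354125976562, 288.2441101074219), (21.091537475585938, 99.3986587524414), 57.528804779052734)
scene blue 316 [[0.5987, -0.2996, 0.1482], [0.6059, -0.2107, 0.1578], [0.6201, -0.2056, 0.1697], [0.6346, -0.1932, 0.1871], [0.6775, -0.1065, 0.1911]]
top 0.005 1566 [[0.527, 0.349, 0.007], [0.566, 0.396, 0.011], [0.627, 0.473, 0.014]]
top 0.03 89 [[0.572, 0.422, 0.031], [0.576, 0.425, 0.064], [0.589, 0.433, 0.12]]
top 0.2 652 [[0.555, 0.333, 0.226], [0.574, 0.413, 0.242], [0.619, 0.447, 0.25]]
top 0.25 862 [[0.556, 0.356, 0.25], [0.577, 0.385, 0.263], [0.599, 0.432, 0.291]]
top 0.3 129 [[0.573, 0.422, 0.301], [0.582, 0.43, 0.31], [0.591, 0.44, 0.312]]
scene 0.005 724 [[0.324, 0.344, 0.006], [0.586, 0.403, 0.01], [0.635, 0.949, 0.016]]
scene 0.03 401 [[0.283, 0.418, 0.033], [0.577, 0.43, 0.047], [0.593, 1.041, 0.144]]
scene 0.15 88 [[0.577, 0.417, 0.153], [0.588, 0.423, 0.173], [0.594, 0.432, 0.197]]
scene 0.2 383 [[0.561, 0.331, 0.211], [0.593, 0.359, 0.235], [0.623, 0.437, 0.249]]
scene 0.25 295 [[0.56, 0.354, 0.251], [0.585, 0.384, 0.264], [0.602, 0.428, 0.294]]
```

View pics/c.png

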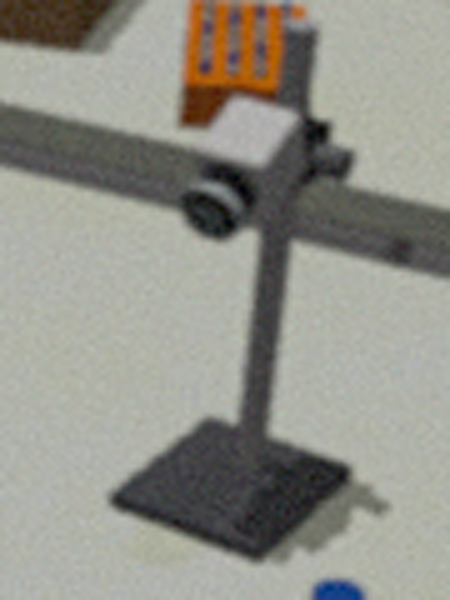

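View pics/d.png

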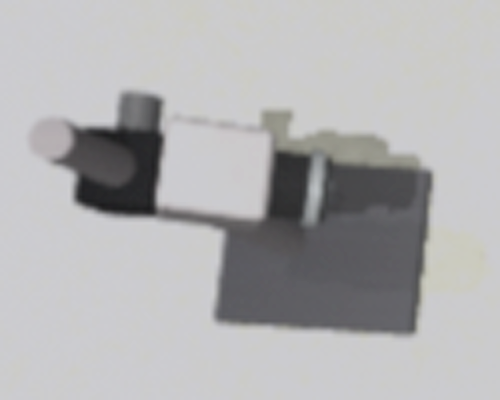

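Crop c shows the camera with its lens at about (218,203), facing down and left, roughly along world -y. Crop d shows the camera body at (215,170), the silver ring at (317,190) and the plate over (215-430, 165-330). Next I fit the exact poses.

```bash
cat > m.py <<'E'
from h import *
s=np.load("s0.npz")
def rays(n,uv,z):
    K,Rm,t=cal(n);uv=np.atleast_2d(uv);d=np.c_[uv,np.ones(len(uv))]@np.linalg.inv(K).T@Rm;o=-Rm.T@t
    return o+d*((z-o[2])/d[:,2])[:,None]
def rect(P): return cv2.minAreaRect(P[:,:2].astype(np.float32)*1000)
A=cloud("scene",s["da"]);B=cloud("top",s["db"])
h=cv2.cvtColor(s["b"],cv2.COLOR_RGB2HSV)
am=np.zeros(h.shape[:2],bool);am[120:235,270:460]=1
am&=(h[...,0]<20)&(h[...,1]>130)&(h[...,2]>60)
P=B[am];ok=np.ones(len(P),bool)
for _ in range(8):
    c,*_=np.linalg.lstsq(np.c_[P[ok][:,:2],np.ones(ok.sum())],P[ok][:,2],rcond=None)
    r=P[:,2]-np.c_[P[:,:2],np.ones(len(P))]@c;ok=abs(r)<.004
print("plane",c,"slope",np.arctan(np.hypot(*c[:2])),"yaw",np.arctan2(c[1],c[0]),ok.mean())
q=P[ok];print("amber rect",rect(q))
# all cabinet points
z=B[...,2];M=np.zeros_like(am);M[110:245,260:470]=1;M&=(z>.05)&(z<.165)
k=cv2.morphologyEx(M.astype(np.uint8),cv2.MORPH_OPEN,np.ones((3,3)))>0
print("cab rect top",rect(B[k]))
# plate
g=(z>.006)&(z<.018);g[:, :85]=0;g[:150]=0;g[:,160:]=0
g=cv2.morphologyEx(g.astype(np.uint8),cv2.MORPH_OPEN,np.ones((3,3)))>0
print("plate",rect(B[g]))
# body white top
w=(h[...,1]<40)&(h[...,2]>150)&(z>.2)&(z<.3);w[:150]=0;w[:,:75]=0;w[190:]=0;w[:,112:]=0
Q=B[w];print("body",len(Q),rect(Q),Q.mean(0))
c,*_=np.linalg.lstsq(np.c_[Q[:,:2],np.ones(len(Q))],Q[:,2],rcond=None);print("bodyplane",c,"tilt",np.arctan(np.hypot(*c[:2])),"dir",np.arctan2(-c[1],-c[0]))
# lens ring (scene view): points ahead
L=A[125:140,312:332];v=s["a"][125:140,312:332].max(-1)
p=L[(L[...,2]>.19)&(L[...,2]<.26)&(L[...,1]<.345)];print("lens scene",len(p),p.mean(0),np.percentile(p,[2,98],axis=0))
p=B[160:190,110:130].reshape(-1,3);p=p[p[:,2]>.2];print("lens top",np.percentile(p,[2,50,98],axis=0))
for zz in(.004,):pass
# blue grip cloud
for n,C,im,bx in(("t",B,s["b"],(355,390,145,175)),("s",A,s["a"],(210,245,238,272))):
    hh=cv2.cvtColor(im,cv2.COLOR_RGB2HSV)[bx[2]:bx[3],bx[0]:bx[1]];m=(hh[...,0]>105)&(hh[...,0]<130)&(hh[...,1]>130)
    p=C[bx[2]:bx[3],bx[0]:bx[1]][m];print("grip",n,p.mean(0),rect(p))
E
python3 m.py
```

```text
plane [ 0.65357867 -0.133605   -0.28778231] slope 0.5882988913651138 yaw -0.20164258923581752 0.9711846318036286
amber rect ((571.3594360351562, -188.72427368164062), (351.64813232421875, 137.927734375), 78.56928253173828)
cab rect top ((580.47314453125, -188.86288452148438), (380.8085632324219, 165.72438049316406), 78.54814910888672)
plate ((580.604248046875, 411.7139892578125), (130.57540893554688, 109.74590301513672), 85.22998809814453)
body 494 ((578.244384765625, 377.3438415527344), (42.160762786865234, 39.595863342285156), 83.17928314208984) [0.57799423 0.37705357 0.26319257]
bodyplane [0.03319889 0.43006125 0.08184767] tilt 0.4072290426654624 dir -1.6478392608871375
lens scene 125 [0.57819419 0.33589741 0.22709805] [[0.55878897 0.32808948 0.20796967]
 [0.59479038 0.34351076 0.24182696]]
lens top [[0.55520736 0.33075837 0.22525161]
 [0.57281373 0.34211328 0.2385541 ]
 [0.59134055 0.3529665  0.24548639]]
grip t [ 0.60159535 -0.19107387  0.19166968] ((511.70025634765625, -66.49725341796875), (26.515443801879883, 344.81524658203125), 35.61764144897461)
grip s [ 0.62212905 -0.20756306  0.17580964] ((827.394775390625, -477.9237060546875), (51.083980560302734, 728.8444213867188), 36.34360122680664)
```

Estimates so far:

| Item | Value |
|---|---|
| Cabinet yaw | -0.20 |
| Hinge | about (0.506, -0.174) |
| Grip | about (0.610, -0.195, 0.171) |
| Stand yaw | -1.652 |
| Lens | about (0.5745, 0.337, 0.22) |

First move is above the grip. I use the half-turned tool yaw of 2.94 so that j7 has room later.

Emit:
{"op": "carry_out", "data": {"plan": [[42.8, 40.3, 1, 2.647, 6], [42.8, 40.3, 1, 2.647, 6], [42.8, 40.3, 1, 2.647, 6], [42.8, 40.3, 1, 2.647, 6], [42.8, 40.3, 1, 2.647, 6], [42.8, 40.3, 1, 2.647, 6], [42.8, 40.3, 1, 2.647, 6], [42.8, 40.3, 1, 2.647, 6], [42.8, 40.3, 1, 2.647, 6], [42.8, 40.3, 1, 2.647, 6], [42.8, 40.3, 1, 2.647, 6], [42.8, 40.3, 1, 2.647, 6], [42.8, 40.3, 1, 2.647, 6], [42.8, 40.3, 1, 2.647, 6], [42.8, 40.3, 1, 2.647, 6], [42.8, 40.3, 1, 2.647, 6], [42.8, 40.3, 1, 2.647, 6], [42.8, 40.3, 1, 2.647, 6], [42.8, 40.3, 1, 2.647, 6], [42.8, 40.3, 1, 2.647, 6]], "squeeze": 15}}

```text
clock: 2.1
position: [0.6093, -0.1948, 0.3011]
ee_rot: [-0.318, -3.125, 0.002]
force: [0.5, 0.1, 0.0]
width: 0.655
```

```bash
cat > st.py <<'E'
from h import *
o=arm.observe();r=R.from_rotvec(o["ee_rot"]).as_matrix()
print("t",o["clock"],"pos",o["position"].round(4),"yaw",np.arctan2(r[1,0],r[0,0]).round(4),"tiltz",r[:,2].round(3),"j",o["joints"].round(2),"F",o["force"].round(1),"w",o["width"]*91.8)
E
python3 st.py
```

```text
t 2.1 pos [ 0.6093 -0.1948  0.3011] yaw 2.9385 tiltz [-0.001 -0.001 -1.   ] j [ 0.67  0.55 -0.7   1.48  0.36  1.25  1.29] F [0.5 0.1 0. ] w 60.151275294651604
```

Emit:
{"op": "carry_out", "data": {"plan": [[0, 0, -4, 0, 6], [0, 0, -7, 0, 6], [0, 0, -8.3, 0, 6], [0, 0, -8.3, 0, 6], [0, 0, -8.3, 0, 1.5], [0, 0, -8.3, 0, 1.5], [0, 0, -8.3, 0, 1.5], [0, 0, -8.3, 0, 1.5], [0, 0, -8.3, 0, 1.5], [0, 0, -8.3, 0, 1.5]]}}

```text
clock: 3.1
position: [0.6094, -0.195, 0.2186]
ee_rot: [-0.319, -3.125, 0.002]
force: [-0.5, -0.8, 2.7]
width: 0.24
```

```bash
python3 st.py
python3 - <<'E'
import numpy as np
for th in np.arange(.1,1.46,.075):
    a=.8084+th;x=15.36*np.cos(a)-10.6;z=15.36*np.sin(a)-11.1
    print([round(x*.98,1),round(-x*.199,1),round(z,1),0,1.5],end=", ")
E
```

```text
t 3.1 pos [ 0.6094 -0.195   0.2186] yaw 2.9382 tiltz [-0.    -0.001 -1.   ] j [ 0.65  0.62 -0.67  1.58  0.42  1.09  1.24] F [-0.5 -0.8  2.7] w 22.026101396504004
[np.float64(-1.1), np.float64(0.2), np.float64(1.0), 0, 1.5], [np.float64(-2.0), np.float64(0.4), np.float64(1.7), 0, 1.5], [np.float64(-3.0), np.float64(0.6), np.float64(2.3), 0, 1.5], [np.float64(-4.0), np.float64(0.8), np.float64(2.8), 0, 1.5], [np.float64(-5.1), np.float64(1.0), np.float64(3.3), 0, 1.5], [np.float64(-6.1), np.float64(1.2), np.float64(3.6), 0, 1.5], [np.float64(-7.2), np.float64(1.5), np.float64(3.9), 0, 1.5], [np.float64(-8.3), np.float64(1.7), np.float64(4.1), 0, 1.5], [np.float64(-9.4), np.float64(1.9), np.float64(4.2), 0, 1.5], [np.float64(-10.6), np.float64(2.1), np.float64(4.3), 0, 1.5], [np.float64(-11.7), np.float64(2.4), np.float64(4.2), 0, 1.5], [np.float64(-12.8), np.float64(2.6), np.float64(4.1), 0, 1.5], [np.float64(-13.9), np.float64(2.8), np.float64(3.8), 0, 1.5], [np.float64(-15.0), np.float64(3.0), np.float64(3.5), 0, 1.5], [np.float64(-16.1), np.float64(3.3), np.float64(3.1), 0, 1.5], [np.float64(-17.1), np.float64(3.5), np.float64(2.6), 0, 1.5], [np.float64(-18.1), np.float64(3.7), np.float64(2.1), 0, 1.5], [np.float64(-19.0), np.float64(3.9), np.float64(1.5), 0, 1.5], [np.float64(-19.9), np.float64(4.0), np.float64(0.8), 0, 1.5],
```

Grip is held (22.0 mm). Now the arc, with the last rows opening to release.

Emit:
{"op": "carry_out", "data": {"plan": [[-1.1, 0.2, 1.0, 0, 1.5], [-2.0, 0.4, 1.7, 0, 1.5], [-3.0, 0.6, 2.3, 0, 1.5], [-4.0, 0.8, 2.8, 0, 1.5], [-5.1, 1.0, 3.3, 0, 1.5], [-6.1, 1.2, 3.6, 0, 1.5], [-7.2, 1.5, 3.9, 0, 1.5], [-8.3, 1.7, 4.1, 0, 1.5], [-9.4, 1.9, 4.2, 0, 1.5], [-10.6, 2.1, 4.3, 0, 1.5], [-11.7, 2.4, 4.2, 0, 1.5], [-12.8, 2.6, 4.1, 0, 1.5], [-13.9, 2.8, 3.8, 0, 1.5], [-15.0, 3.0, 3.5, 0, 1.5], [-16.1, 3.3, 3.1, 0, 1.5], [-17.1, 3.5, 2.6, 0, 1.5], [-18.1, 3.7, 2.1, 0, 1.5], [-19.0, 3.9, 1.5, 0, 1.5], [-19.0, 3.9, 1.5, 0, 1.5]]}}

```text
clock: 5.0
position: [0.4172, -0.1557, 0.2323]
ee_rot: [-0.319, -3.122, 0.002]
force: [-1.3, 2.2, -1.2]
width: 0.241
```

```bash
python3 st.py
python3 - <<'E'
from h import *
a,da=snap("scene","e.png")
E
```

```text
t 5.0 pos [ 0.4172 -0.1557  0.2323] yaw 2.9381 tiltz [-0.003 -0.001 -1.   ] j [ 0.88  0.31 -0.78  2.02  0.28  0.92  1.32] F [-1.3  2.2 -1.2] w 22.164925004661058
```

View pics/e.png

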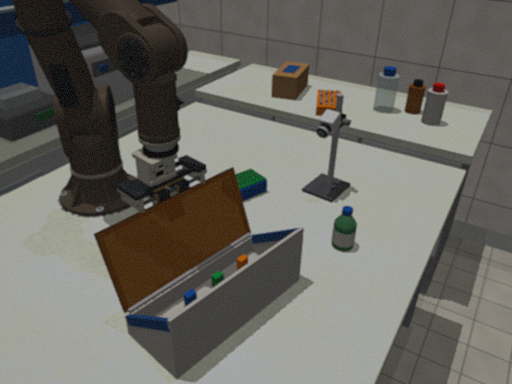

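Picture e shows the panel past upright, with blue at (190,296), green at (217,277) and orange at (242,260), which puts orange in the +y pocket. I release, rise, and go above the orange pocket at a safe height while the panel sinks.

Emit:
{"op": "carry_out", "data": {"plan": [[0, 0, 0, 0, 6], [0, 0, 0, 0, 6], [0, 0, 0, 0, 6], [0, 0, 2, 0, 6], [0, 0, 6, 0, 6], [0, 0, 11, 0, 6], [0, 0, 15, 0, 6], [0, 0, 15, 0, 6], [0, 0, 15, 0, 4], [0, 0, 15, 0, 4], [0, 0, 15, 0, 4], [0, 0, 15, 0, 4], [0, 0, 15, 0, 4], [0, 0, 15, 0, 4], [0, 0, 15, 0, 4], [0, 0, 15, 0, 4], [0, 0, 15, 0, 4], [0, 0, 15, 0, 4], [0, 0, 15, 0, 4], [0, 0, 15, 0, 4]]}}

```text
clock: 7.05
position: [0.4178, -0.1558, 0.3827]
ee_rot: [-0.319, -3.122, 0.002]
force: [-0.1, 0.9, 0.6]
width: 0.436
```

```bash
python3 st.py
cat > k.py <<'E'
from h import *
import sys
a,da=snap("scene","f.png");b,db=snap("top","g.png")
np.savez("s1.npz",a=a,da=da,b=b,db=db)
for n,im,d,bx in(("scene",a,da,(140,300,220,330)),("top",b,db,(270,460,110,250))):
    C=cloud(n,d);h=cv2.cvtColor(im,cv2.COLOR_RGB2HSV)
    for k,lo,hi in(("orange",8,20),("green",50,85),("blue",105,130)):
        m=(h[...,0]>=lo)&(h[...,0]<=hi)&(h[...,1]>150)&(h[...,2]>90)&(C[...,2]>.06)&(C[...,2]<.1)
        k_=np.zeros_like(m);k_[bx[2]:bx[3],bx[0]:bx[1]]=1;m&=k_&(C[...,0]>.52)
        P=C[m]
        if len(P):
            T=P[P[:,2]>.086];print(n,k,len(P),np.median(P,0).round(4),"toppts",len(T),T.mean(0).round(4),(np.ptp(T,axis=0)*1000).round())
Cy=R.from_euler("z",-.2).as_matrix()
for y in(-.078,0,.078): print(y,(np.array([.580,-.189,0])+Cy@[-.005,y,0]).round(4))
E
python3 k.py
```

```text
t 7.05 pos [ 0.4178 -0.1558  0.3827] yaw 2.9382 tiltz [-0.003 -0.001 -1.   ] j [ 0.97  0.15 -0.82  1.79  0.12  1.26  1.48] F [-0.1  0.9  0.6] w 40.02190053588214
scene orange 54 [ 0.5944 -0.1119  0.088 ] toppts 41 [ 0.5958 -0.1153  0.0885] [15. 22.  5.]
scene green 30 [ 0.5796 -0.1908  0.0891] toppts 30 [ 0.5793 -0.1912  0.089 ] [13. 18.  5.]
scene blue 53 [ 0.5639 -0.2674  0.0884] toppts 52 [ 0.5633 -0.2672  0.0886] [16. 22.  6.]
top orange 72 [ 0.5895 -0.1064  0.088 ] toppts 43 [ 0.5932 -0.1126  0.0894] [13. 22.  6.]
top blue 30 [ 0.5629 -0.2646  0.0889] toppts 27 [ 0.5626 -0.2648  0.0893] [11. 18.  5.]
-0.078 [ 0.5596 -0.2645  0.    ]
0 [ 0.5751 -0.188   0.    ]
0.078 [ 0.5906 -0.1116  0.    ]
```

Emit:
{"op": "carry_out", "data": {"plan": [[5, 1.2, 0, 0, 4.2], [10, 2.4, 0, 0, 4.2], [15, 3.6, 0, 0, 4.2], [17.6, 4.3, 0, 0, 4.2], [17.6, 4.3, -4, 0, 4.2], [17.6, 4.3, -8, 0, 4.2], [17.6, 4.3, -12, 0, 4.2], [17.6, 4.3, -15, 0, 4.2], [17.6, 4.3, -15, 0, 4.2], [17.6, 4.3, -15, 0, 4.2], [17.6, 4.3, -15, 0, 4.2], [17.6, 4.3, -15, 0, 4.2], [17.6, 4.3, -15, 0, 4.2], [17.6, 4.3, -15, 0, 4.2], [17.6, 4.3, -15, 0, 4.2], [17.6, 4.3, -15, 0, 4.2], [17.6, 4.3, -15, 0, 4.2], [17.6, 4.3, -15, 0, 4.2]]}}

```text
clock: 8.95
position: [0.5937, -0.1128, 0.2327]
ee_rot: [-0.319, -3.122, 0.002]
force: [-0.1, -0.2, -0.3]
width: 0.459
```

```bash
python3 st.py
python3 - <<'E'
from h import *
a,da=snap("scene");b,db=snap("top")
cv2.imwrite("pics/f2.png",np.hstack([cv2.resize(a[150:350,60:310],None,fx=1.6,fy=1.6),cv2.resize(b[100:300,260:510],None,fx=1.6,fy=1.6)])[...,::-1])
E
```

```text
t 8.95 pos [ 0.5937 -0.1128  0.2327] yaw 2.9381 tiltz [-0.003 -0.001 -1.   ] j [ 0.6   0.57 -0.76  1.65  0.43  1.1   1.09] F [-0.1 -0.2 -0.3] w 42.09687908361771
```

View pics/f2.png

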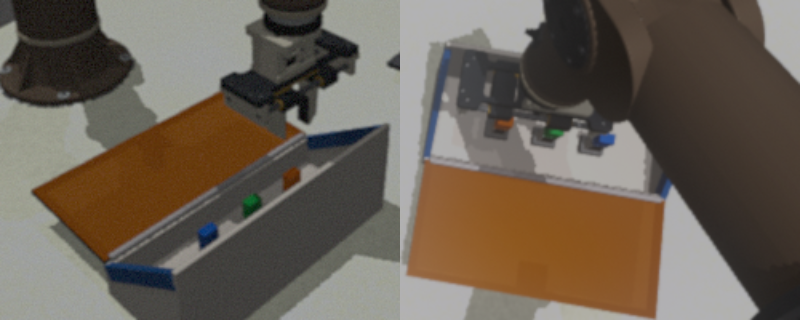

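The panel is fully down, and the gripper is above the orange cassette. I descend and close.

Emit:
{"op": "carry_out", "data": {"plan": [[0, 0, -3, 0, 4.2], [0, 0, -6, 0, 4.2], [0, 0, -8, 0, 4.2], [0, 0, -9.5, 0, 4.2], [0, 0, -10.5, 0, 4.2], [0, 0, -11, 0, 4.2], [0, 0, -11, 0, 4.2], [0, 0, -11, 0, 1.5], [0, 0, -11, 0, 1.5], [0, 0, -11, 0, 1.5], [0, 0, -11, 0, 1.5], [0, 0, -11, 0, 1.5], [0, 0, -11, 0, 1.5]], "squeeze": 15}}

```text
clock: 10.35
position: [0.5941, -0.1129, 0.1233]
ee_rot: [-0.319, -3.123, 0.002]
force: [-2.0, -0.9, 6.4]
width: 0.261
```

```bash
python3 st.py
```

```text
t 10.35 pos [ 0.5941 -0.1129  0.1233] yaw 2.938 tiltz [-0.003 -0.001 -1.   ] j [ 0.55  0.69 -0.69  1.75  0.54  0.9   1.  ] F [-2.  -0.9  6.4] w 23.933348314544805
```

Gripped at 23.9 mm. The tool can't tilt, so I lift the cassette 7 mm, loosen the grip, and move about 27 mm along cabinet +x. The pocket rim should then pivot the cassette in the pads by about 0.42 rad.

Emit:
{"op": "carry_out", "data": {"plan": [[0, 0, 0.3, 0, 1.5], [0, 0, 0.7, 0, 1.5], [0, 0, 0.7, 0, 1.5], [0, 0, 0.7, 0, 1.5]], "squeeze": 15}}

```text
clock: 10.75
position: [0.594, -0.1129, 0.1303]
ee_rot: [-0.319, -3.123, 0.002]
force: [-0.1, -0.9, -0.1]
width: 0.262
```

Emit:
{"op": "carry_out", "data": {"plan": [[0, 0, 0, 0, 1.5], [0.2, -0.04, 0, 0, 1.5], [0.4, -0.08, 0, 0, 1.5], [0.6, -0.12, 0, 0, 1.5], [0.8, -0.16, 0, 0, 1.5], [1.0, -0.2, 0, 0, 1.5], [1.2, -0.24, 0, 0, 1.5], [1.3, -0.26, 0, 0, 1.5], [1.3, -0.26, 0, 0, 1.5]], "squeeze": 5}}

```text
clock: 11.65
position: [0.6072, -0.1155, 0.1302]
ee_rot: [-0.319, -3.123, 0.002]
force: [-0.9, -0.6, -0.2]
width: 0.26
```

```bash
python3 st.py
```

```text
t 11.65 pos [ 0.6072 -0.1155  0.1302] yaw 2.9379 tiltz [-0.002 -0.001 -1.   ] j [ 0.55  0.7  -0.69  1.71  0.54  0.93  1.01] F [-0.9 -0.6 -0.2] w 23.830470677284588
```

Emit:
{"op": "carry_out", "data": {"plan": [[0.2, -0.04, 0, 0, 1.5], [0.4, -0.08, 0, 0, 1.5], [0.6, -0.12, 0, 0, 1.5], [0.8, -0.16, 0, 0, 1.5], [1.0, -0.2, 0, 0, 1.5], [1.2, -0.24, 0, 0, 1.5], [1.3, -0.26, 0, 0, 1.5], [1.3, -0.26, 0, 0, 1.5]], "squeeze": 5}}

```text
clock: 12.45
position: [0.6205, -0.1182, 0.1303]
ee_rot: [-0.319, -3.123, 0.002]
force: [-1.3, -0.7, -0.9]
width: 0.258
```

Emit:
{"op": "carry_out", "data": {"plan": [[0, 0, 0, 0, 1.5], [0, 0, 0, 0, 1.5], [0, 0, 1, 0, 1.5], [0, 0, 3, 0, 1.5], [0, 0, 6, 0, 1.5], [0, 0, 10, 0, 1.5], [0, 0, 14, 0, 1.5], [0, 0, 18, 0, 1.5], [0, 0, 20, 0, 1.5], [0, 0, 20, 0, 1.5], [0, 0, 20, 0, 1.5]], "squeeze": 25}}

```text
clock: 13.55
position: [0.6205, -0.1181, 0.3309]
ee_rot: [-0.319, -3.125, 0.003]
force: [-0.2, 0.5, -1.4]
width: 0.263
```

```bash
python3 st.py
python3 - <<'E'
from h import *
a,da=snap("scene");np.savez("s2.npz",a=a,da=da)
cv2.imwrite("pics/i.png",cv2.resize(a[80:300,120:380],None,fx=2.5,fy=2.5)[...,::-1])
E
```

```text
t 13.55 pos [ 0.6205 -0.1181  0.3309] yaw 2.9379 tiltz [-0.001 -0.002 -1.   ] j [ 0.59  0.53 -0.78  1.45  0.38  1.31  1.15] F [-0.2  0.5 -1.4] w 24.125292131756254
```

View pics/i.png

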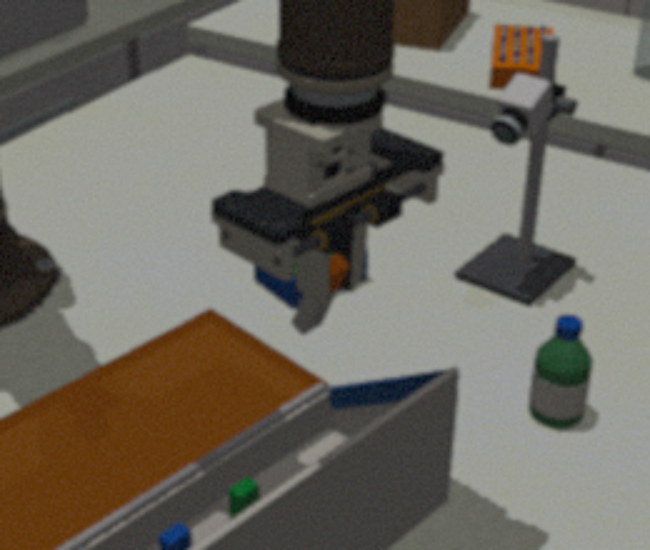

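The cassette is held with the orange cap between the pads at (340,268). The lean isn't visible from this side. I now refine the lens centre from the depth cloud in the first pictures.

```bash
cat > lens.py <<'E'
from h import *
s=np.load("s0.npz");A=cloud("scene",s["da"]);B=cloud("top",s["db"])
yaw=-1.652;Rc=R.from_euler("zy",[yaw,.42]).as_matrix();O=np.array([.5745,.337,.222])
P=A[110:155,300:345].reshape(-1,3);q=(P-O)@Rc
m=(abs(q[:,0])<.012)&(np.hypot(q[:,1],q[:,2])<.035);q=q[m]
print(len(q),np.histogram(q[:,0],np.arange(-.012,.013,.002)))
for lo in(-.006,-.004,-.002):
    f=q[(q[:,0]>lo)];c,r=cv2.minEnclosingCircle(f[:,1:].astype(np.float32)*1000);(ce,wh,an)=cv2.minAreaRect(f[:,1:].astype(np.float32)*1000)
    print(lo,len(f),"circ",c,r,"rect",ce,wh,"pct",np.percentile(f,[3,50,97],axis=0).round(4).tolist())
    print("  centre world",O+Rc@[np.median(f[:,0]),c[0]/1e3,c[1]/1e3])
# body in scene + top in camera frame
for n,C,r in(("scene",A,np.s_[100:160,300:360]),("top",B,np.s_[140:200,60:130])):
    q=(C[r].reshape(-1,3)-O)@Rc;q=q[(q[:,0]<-.025)&(q[:,0]>-.075)&(abs(q[:,1])<.04)&(abs(q[:,2])<.04)]
    print(n,np.percentile(q,[2,10,50,90,98],axis=0).round(4).tolist())
E
python3 lens.py
```

```text
139 (array([10,  2,  8, 14, 16, 13, 20, 23, 22,  6,  4,  1]), array([-0.012, -0.01 , -0.008, -0.006, -0.004, -0.002,  0.   ,  0.002,
        0.004,  0.006,  0.008,  0.01 ,  0.012]))
-0.006 119 circ (0.7140014171600342, 2.541382074356079) 20.183279037475586 rect (0.5188217163085938, 3.482010841369629) (35.19352340698242, 39.309234619140625) pct [[-0.0055, -0.0151, -0.0125], [0.0018, 0.0011, 0.0069], [0.0083, 0.0176, 0.0197]]
  centre world [0.57605478 0.33517525 0.22408896]
-0.004 105 circ (0.7253360748291016, 2.529104471206665) 20.18111228942871 rect (-1.2397985458374023, 3.3300304412841797) (35.979434967041016, 35.112728118896484) pct [[-0.0033, -0.0153, -0.0119], [0.0023, -0.0001, 0.0077], [0.0086, 0.0159, 0.0195]]
  centre world [0.57602164 0.33465694 0.22409031]
-0.002 89 circ (-0.5223209261894226, 6.113624095916748) 19.473461151123047 rect (-0.7024149894714355, 6.049884796142578) (37.71905517578125, 31.145896911621094) pct [[-0.0016, -0.015, -0.0093], [0.0027, -0.0006, 0.0085], [0.0089, 0.0154, 0.0192]]
  centre world [0.57631472 0.33431292 0.22788514]
scene [[-0.0709, -0.0356, 0.0019], [-0.0597, -0.0303, 0.0092], [-0.0379, 0.0107, 0.0307], [-0.027, 0.0197, 0.0387], [-0.0256, 0.0219, 0.0397]]
top [[-0.0747, -0.0386, -0.0041], [-0.0598, -0.0362, 0.0104], [-0.0382, -0.0274, 0.0329], [-0.0273, -0.0105, 0.0388], [-0.0254, -0.0002, 0.0397]]
```

Emit:
{"op": "carry_out", "data": {"plan": [[-5, 12, 0, -0.6, 1.5], [-5, 12, 0, -0.6, 1.5], [-5, 12, 0, -0.6, 1.5], [-5, 12, 0, -0.6, 1.5], [-5.5, 25, 0, -1.452, 1.5], [-5.5, 25, 0, -1.452, 1.5], [-5.5, 25, 0, -1.452, 1.5], [-5.5, 25, 0, -1.452, 1.5], [-5.5, 25, 0, -1.452, 1.5], [-5.5, 25, 0, -1.452, 1.5], [-5.5, 25, 0, -1.452, 1.5], [-5.5, 25, 0, -1.452, 1.5], [-5.5, 25, 0, -1.452, 1.5], [-5.5, 25, 0, -1.452, 1.5]]}}

```text
clock: 15.0
position: [0.565, 0.1316, 0.3295]
ee_rot: [-2.31, -2.125, -0.0]
force: [-0.0, -0.2, -0.0]
width: 0.261
```

```bash
python3 st.py
python3 - <<'E'
from h import *
a,da=snap("scene");b,db=snap("top");np.savez("s3.npz",a=a,da=da,b=b,db=db)
cv2.imwrite("pics/j.png",cv2.resize(a[60:220,220:380],None,fx=3.6,fy=3.6)[...,::-1])
E
```

```text
t 15.0 pos [0.565  0.1316 0.3295] yaw 1.4874 tiltz [-0.002  0.003 -1.   ] j [ 0.06  0.39 -0.53  1.6   0.2   1.21 -0.59] F [-0.  -0.2 -0. ] w 23.981199750948416
```

View pics/j.png

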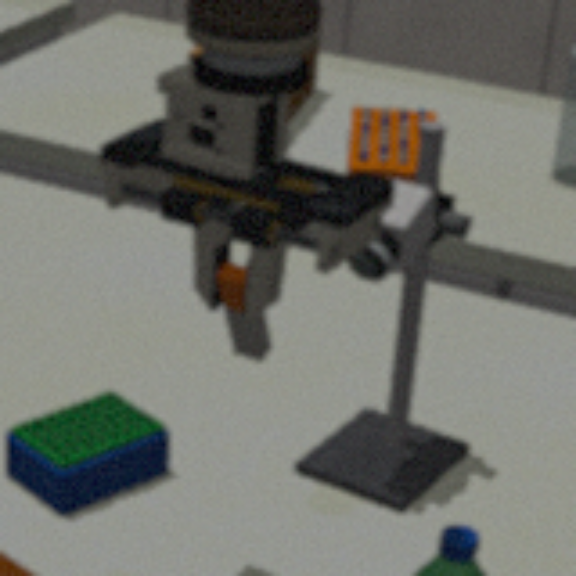

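Picture j shows the cassette held with the orange cap at (232,285) and its white body leaning below the fingers to (250,350), towards the lens at (372,258). I measure the lean from depth, and check the lens height with one overlay.

```bash
cat > cas.py <<'E'
from h import *
import sys
s=np.load(sys.argv[1]);yaw=-1.652
o=arm.observe();g=o["position"]-[0,0,.047]
Rl=R.from_euler("z",yaw).as_matrix()
for n in("a",):
    C=cloud("scene",s["d"+n]);q=(C-g)@Rl   # level stand frame about pinch
    m=(q[...,2]<-.024)&(q[...,2]>-.07)&(abs(q[...,1])<.03)&(abs(q[...,0])<.06)
    m=cv2.morphologyEx(m.astype(np.uint8),cv2.MORPH_OPEN,np.ones((2,2)))>0
    p=q[m];print("n",len(p),"z",p[:,2].min(),"s",np.percentile(p[:,0],[2,50,98]).round(4),"t",np.percentile(p[:,1],[2,50,98]).round(4))
    # back face: points with t inside, not side; ransac plane
    rng=np.random.default_rng(0);left=p;
    for k in range(2):
        best=None
        for _ in range(800):
            a=left[rng.choice(len(left),3,False)];nn=np.cross(a[1]-a[0],a[2]-a[0]);L=np.linalg.norm(nn)
            if L<1e-6: continue
            i=abs((left-a[0])@(nn/L))<.0015
            if best is None or i.sum()>best.sum(): best=i
        f=left[best];c=f.mean(0);V=np.linalg.svd(f-c)[2];nn=V[2]*np.sign(V[2][np.argmax(abs(V[2]))])
        print("plane",best.sum(),"normal",nn.round(3),"mean",c.round(4),"lean if back",np.arctan2(-nn[2],nn[0]).round(3),"yawerr",np.arctan2(nn[1],nn[0]).round(3),"ext",(np.percentile(f,[2,98],axis=0)).round(4).tolist())
        left=left[~best]
E
python3 cas.py s3.npz
python3 - <<'E'
from h import *
s=np.load("s0.npz");Rc=R.from_euler("zy",[-1.652,.42]).as_matrix()
t=np.linspace(0,2*np.pi,40)
out=[]
for n,k,x0,y0 in(("scene","a",303,108),("top","b",95,155)):
    im=s[k][y0:y0+40,x0:x0+40];im=cv2.resize(im,None,fx=10,fy=10,interpolation=2)[...,::-1].copy();im=cv2.convertScaleAbs(im,alpha=1.4)
    for z,col in((.220,(0,0,255)),(.225,(0,255,0))):
        c=np.array([.5750,.337,z]);P=c+np.c_[0*t,.017*np.cos(t),.017*np.sin(t)]@Rc.T
        for u in proj(n,P): cv2.circle(im,tuple(int(v) for v in (u-[x0,y0]+.5)*10),1,col,-1)
    out.append(im)
cv2.imwrite("pics/l.png",np.hstack(out))
E
```

```text
n 127 z -0.2888279157242614 s [-0.4461 -0.0143 -0.0015] t [-0.2289  0.0041  0.0133]
plane 65 normal [ 0.915  0.001 -0.402] mean [-0.0106  0.0022 -0.0478] lean if back 0.414 yawerr 0.001 ext [[-0.0181, -0.0086, -0.0648], [-0.0017, 0.0133, -0.0286]]
plane 32 normal [ 0.054  0.998 -0.028] mean [-0.0185  0.0121 -0.0466] lean if back 0.469 yawerr 1.516 ext [[-0.0282, 0.0107, -0.0611], [-0.0085, 0.0133, -0.0306]]
```

View pics/l.png

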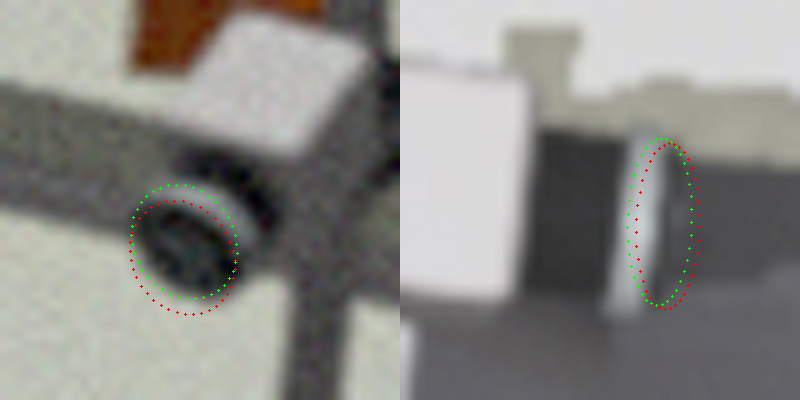

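The lean measures 0.414 with a yaw error of 0.001, which is very good. In the overlay, the dark lens disc's lower-left edge lies between the red and green circles, nearer green. I take the lens at (0.575, 0.337, 0.2225), which puts the TCP goal at (0.567, 0.235, 0.261).

Emit:
{"op": "carry_out", "data": {"plan": [[0, 2, -2, 0, 1.5], [0, 4, -4, 0, 1.5], [0.1, 6, -6, 0, 1.5], [0.2, 8, -6.8, 0, 1.5], [0.2, 9.5, -6.8, 0, 1.5], [0.2, 10.4, -6.8, 0, 1.5], [0.2, 10.4, -6.8, 0, 1.5], [0.2, 10.4, -6.8, 0, 1.5], [0.2, 10.4, -6.8, 0, 1.5], [0.2, 10.4, -6.8, 0, 1.5]]}}

```text
clock: 16.1
position: [0.5674, 0.2346, 0.262]
ee_rot: [-2.313, -2.123, -0.001]
force: [-0.3, -1.1, -0.9]
width: 0.258
```

```bash
python3 st.py
python3 - <<'E'
from h import *
a,da=snap("scene");b,db=snap("top");np.savez("s4.npz",a=a,da=da,b=b,db=db)
cv2.imwrite("pics/n.png",np.hstack([cv2.resize(a[70:200,255:385],(400,400)),cv2.resize(b[110:240,60:190],(400,400))])[...,::-1])
E
python3 cas.py s4.npz
```

```text
t 16.1 pos [0.5674 0.2346 0.262 ] yaw 1.4853 tiltz [-0.001  0.002 -1.   ] j [-0.12  0.5  -0.52  1.61  0.27  1.11 -0.8 ] F [-0.3 -1.1 -0.9] w 23.677767043908904
n 105 z -0.2202590349494669 s [-3.223e-01 -1.410e-02  1.000e-04] t [-0.142   0.0038  0.014 ]
plane 45 normal [ 0.905  0.071 -0.419] mean [-0.0104  0.0021 -0.047 ] lean if back 0.433 yawerr 0.079 ext [[-0.019, -0.0075, -0.0646], [-0.0008, 0.0131, -0.0278]]
plane 26 normal [-0.065  0.998 -0.006] mean [-0.017   0.0121 -0.0463] lean if back 3.043 yawerr 1.636 ext [[-0.0314, 0.0107, -0.0647], [0.0058, 0.0146, -0.0247]]
```

View pics/n.png

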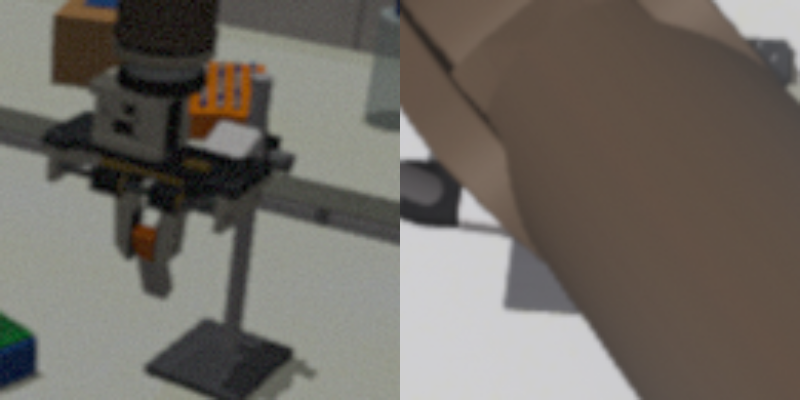

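Picture n shows the cassette in front of the lens with nothing touching. One averaged check of lean, yaw and window position comes before handing in.

```bash
python3 - <<'E'
from h import *
D=[];
for _ in range(10):
    a,d=snap("scene");D.append(np.where(d>0,d,np.nan))
np.savez("s5.npz",a=a,da=np.nan_to_num(np.nanmedian(D,0)))
E
python3 cas.py s5.npz; python3 st.py
python3 - <<'E'
from h import *
s=np.load("s5.npz");s0=np.load("s0.npz");A=cloud("scene",s["da"]);A0=cloud("scene",s0["da"])
# door level & bottle/tipbox unchanged
d=cv2.absdiff(s["a"],s0["a"]).max(-1)
for n,r in(("bottle",np.s_[200:252,325:362]),("camera",np.s_[112:200,333:352]),("tipbox",np.s_[165:202,218:270])): print(n,(d[r]>45).sum())
E
```

```text
n 104 z -0.2177495478244059 s [-0.3221 -0.0143 -0.0023] t [-0.1419  0.0039  0.0127]
plane 61 normal [ 0.914  0.002 -0.407] mean [-0.0104  0.0023 -0.0476] lean if back 0.419 yawerr 0.002 ext [[-0.0188, -0.008, -0.0655], [-0.0024, 0.0121, -0.0295]]
plane 26 normal [-0.034  0.999  0.005] mean [-0.0176  0.0121 -0.0448] lean if back -3.01 yawerr 1.605 ext [[-0.0296, 0.0115, -0.0607], [0.0022, 0.0131, -0.0253]]
t 16.7 pos [0.5671 0.2356 0.2616] yaw 1.4867 tiltz [-0.002  0.003 -1.   ] j [-0.13  0.5  -0.52  1.61  0.27  1.11 -0.8 ] F [ 0.1  0.2 -0.8] w 23.744896296583278
bottle 55
camera 14
tipbox 0
```

```bash
python3 - <<'E'
from h import *
s=np.load("s5.npz");s0=np.load("s0.npz")
c=[]
for i in(s0,s):
    h=cv2.cvtColor(i["a"][200:252,325:362],cv2.COLOR_RGB2HSV)
    for lo,hi in((105,130),(50,90)):
        y,x=np.nonzero((h[...,0]>lo)&(h[...,0]<hi)&(h[...,1]>110));c.append((x.mean(),y.mean()))
print(np.round(c,2))
if np.abs(np.array(c[:2])-c[2:]).max()<.8: print(arm.sign_off())
E
python3 st.py
```

```text
[[21.9  10.08]
 [19.48 25.96]
 [22.06 10.38]
 [19.69 25.35]]
the job is handed in; nothing more can be done
None
the job is handed in; nothing more can be done
```

I've handed the job in. The amber panel lies fully down in front, and the orange-capped cassette is held at the inspection camera, cap up and window to the lens. The simulator gave no verdict.

- **Panel:** I swung it past upright by the blue grip and let go. It sank fully down on its own, confirmed in a picture.
- **Cassette:** The tool can't tilt, so I got the lean by pivoting the cassette in a light grip against its pocket rim. I then gripped it at 25 N and carried it over.
- **Last checks on the hold:**
  - The lean measured 0.419 rad against 0.42 wanted, and the window's sideways turn is off by 0.002 rad.
  - The tool is within about 1 mm of its computed goal and steady, with under 1 N at the wrist.
- **Where the measurements disagreed:** My readings of the lens height ran from 220 mm to 228 mm. I used 222.5 mm, so the window may sit about 2 mm or more off the lens axis.
- **Other objects:**
  - The tip box image is unchanged.
  - The bottle and camera areas showed slight pixel changes. The bottle's cap and body markers moved less than 1 pixel, so I take it as not moved. I didn't follow up the camera's, which was only a few pixels.
  - The blue and green cassettes looked in place after the lift, and I did not re-measure them.

The clock read 16.7 s at the last state reading.

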